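# Close the keyed plaster mould with its own half and bolt it

### The job

Find the one loose plaster mould half whose two slots match the two ribs of the half fixed in the closing jig, and stand it on the open end of the jig's board with its slots facing the ribs. Push it from behind between the side cheeks until the two halves meet flush, then slide the steel bolt fully shut behind it. Leave the other two halves, the sanding block and the resin bottle where they stand.

Things in the scene. Friction and masses are not known exactly. Their poses are not given: they have to be found in the camera images.
- jig: Closing jig, fixed on the table: an 8 mm plywood board (x -130 to +38, y -46 to +46 mm), the kept plaster half (60 wide, 50 high) fixed at its far end. Origin: on the table below the middle of that half's parting face; x = push direction, z up. Two full-height ribs, 10 wide and 10 deep, stand out of the face towards -x, at y = -16 and y = +8.
- jig_home (a point): Where the centre of the right half is when home: jig x -23, y 0, 33 above the table (keyed face at x 0, back at x -46). Wooden cheeks 36 high (above the board) stand either side, 63 to 64 apart, from x -34 to +32, so fingers on a half's ends cannot go in with it; flared lead-ins widen the mouth to about 70 at x -47. A wrong half stops about 10 mm short and blocks the bolt.
- jig_open (a point): Centre of a half standing on the open part of the jig's board: jig x -98, y 0, 33 above the table. The board's top (8 above the table) is bare from x = -130 to -65, so a half set here can be pushed 75 mm along jig x to its home.
- half_a_center (a point): Centre of a loose plaster mould half, 46 deep (x), 60 wide (y), 50 high, 0.12 to 0.24 kg; 25 above its underside. Its keyed face (x = +23) points to its own +x and has two full-height slots, 14 wide, 12 deep, centred at y = -16 and y = +8. Back and ends are plain but for a shallow string groove. It stands on the drying board, 8 above the table.
- half_b_center (a point): Centre of a second loose plaster mould half, as half_a in all but its slots, which are centred at y = -8 and y = +16.
- half_c_center (a point): Centre of a third loose plaster mould half, as half_a in all but its slots, which are centred at y = -16 and y = +16.
- drying_board: Fixed wooden board, 190 long (x), 72 wide (y), 8 thick; origin in the middle of its underside. The three halves stand on it in a row along its x, in any order, 62 from centre to centre (gaps about 16), keyed faces to the board's +x give or take 8 degrees; the ends of each half (60 apart) are free on the board's left and right.
- bolt (a joint): Travel of the flat steel bolt along the jig's -y: 0 drawn back, 0.030 m fully shut; stays where it is left, about 1 N moves it. The bar (10 x 10) crosses at jig x = -53, in guides 22 above the table on a wing of the board, y = +36 to +100 (x -71 to -35); shut, its tip is at y = +6, 2 mm behind the half that is home.
- bolt_knob (a point): Centre of the ball (16 diameter) on the bolt's upright post (10 diameter), 45 above the table; at jig x = -53 and y = +78 when drawn back, +48 when shut.
- sanding_cork: Loose cork sanding block, 36 x 62 x 26 high, origin in the middle of its underside.
- resin_bottle: Loose white resin bottle, 60 diameter, 141 high, origin in the middle of its underside.

How it is judged:
By the outcome, as a careful person would: the job done as asked, in the order asked, and still so for the second after the job is handed in, with the robot touching nothing.
It also fails if it takes over 53 s, if anything falls off the work surface, if the arm or the gripper's body presses on something with over 40 N, if the wrist force passes 120 N, or if a joint passes its speed limit or range.

### The arm

A 6-joint arm with a two-finger parallel gripper is mounted at the origin on a cart in front of the work surface, level with it; the furniture and walls round the work are solid. World frame = base frame: x ahead of the robot, y to its left, z up, the work surface at z = 0. Lengths are in m, angles in rad, forces in N, time in s.
With the tool pointing down it reaches from about 0.4 to 0.825 m from the base axis. Payload 7 kg.
Tool frame: the origin (TCP) lies midway between the tips of the shut fingers; the grasp point (between the pads) lies arm.hold_point_z behind it (arm.hold_point_z is the distance from the TCP to the grasp point, in m); z points along the fingers, y is the line along which they close (so a half turn about z gives the same grasp; the last joint's range is limited). The gripper opens to 88 mm and grips with 3 to 60 N. Pads are 19 mm wide; open, the fingers measure 130 mm over their backs; the gripper's body (78 mm by 193 mm) begins 47 mm behind the grasp point.
Start: joints at [1.568, 0.359, 0.012, 0, -1.224, -0.288], TCP at [0.194, 0.647, 0.227] pointing down, gripper open.
Joint ranges: [-3.07, 3.07], [-1.43, 2.12], [-1.02, 1.25], [-3.03, 1.67], [-3.05, -0], [-3.03, 3.03]. Speed limits (rad/s): [2.39, 2.39, 3.01, 3.14, 3.14, 3.14].

### API

Orientations are given as [roll, pitch, yaw] about the fixed x, y, z axes, in that order (R = Rz(yaw) Ry(pitch) Rx(roll)).
In Python, from station import arm gives the robot as it stands.
- The arm moves only by the shell command python3 -m crank 'ROWS' [OPENING] [FORCE]. ROWS is JSON, a list that holds one entry, the list of rows, each a list of 4 numbers: the shift along the tool's x, y, z in units of 25 mm (1.0 is 25 mm), then the turn about the tool's z in units of 5 degrees (1.0 is 5 degrees). A call has 1 to 12 rows; each row is the pose to reach, as a shift and turn from the pose commanded when the call began, along the tool's axes at that moment; what a row does not reach only later rows make up. A row lasts 1/8 s, in which the tool goes at most 62.5 mm and 10.7 degrees, less where a joint would pass 70% of its speed; a pose out of reach is approached as far as the arm can. A call with a gripper value outside its range is refused whole. OPENING is the closure, from 0 (fully open) to 1 (shut), set as the call begins (- or left out, the last holds). The fingers move at their own pace and stop on an object; FORCE is the grip in N (left out, the last holds). Time passes only in rows, so rows that repeat a pose let the fingers close. It gives the time, the measured TCP pose, the force, the opening and the grip force at its end, in the units of the state.
- arm.get_state(): the state, without advancing time (a new reading comes with each control period).
- arm.grab_frame(name): name is "side" or "top"; returns (picture, depth): 400x640x3 uint8, red, green, blue; 400x640 float32, m along the optical axis (not along the pixel's ray), 0 where there is no reading.
- arm.get_calibration(name): a dict with "mtx" (3x3 intrinsics, pixels), "R" (3x3) and "t" (3): a world point X has camera coordinates R X + t. Camera axes: x right, y down, z forward; pixel columns grow to the right and rows downward; lengths in m; the calibration is good to about 2 mm. A picture is of the moment at which its call begins. get_calibration takes no time and is no camera call.
- arm.job_done(): hands the job in; it is judged then, once.
Trained networks look in the newest picture that a camera, given by its name, has taken for a name from the list of things; names that differ only in an ending like _2 or _b are one class to them, and where a whole thing is asked for, a point or a joint stands for the part that bears it (a point fixed in the world has none). Each returns a list of dicts, best first, with "score" (0 to 1); they miss things now and then, are a little off and sometimes report something else, mostly with a low value. They report only what shows in the picture. A call takes as long as a camera call.
- arm.recognise(thing, camera): "extent" ([left, top, width, height] in pixels, round what is visible of it).
- arm.trace(thing, camera): "mask" (400x640 bool, what is visible of it) and "extent" ([left, top, width, height] in pixels, round what is visible of it).
The state is a dict: "t": time; "q": joint angles; "qd": joint speeds; "joint_efforts": joint torques, N m; "eef_pos": TCP position; "ee_rot": TCP orientation; "force": force on the tool from outside, world axes, zero at the start; "moment": the same for the moment, N m; "width": finger opening in m; "gripper_force": force on a finger pad.
Only numpy, scipy, OpenCV 4.12 (cv2) and the standard library are available. Lean on these libraries where they do the work, as an engineer would, in place of code of your own. Each camera call takes 0.05 s, during which the arm holds its last target. There are 200 camera calls.

## Working session

There is one attempt and no reset: what is moved stays moved. The work goes in short steps, Python scripts to look and compute and a shell command to move; the robot and the scene stay as the last step left them, time stands still between calls to the robot, and variables do not carry over. Pictures are saved under pics/ and viewed, at most 12 in all, crops included, and the job is handed in when it is done.

```bash
ls; mkdir -p pics
python3 - <<'E'
from station import arm
import cv2
print(arm.get_state(), arm.hold_point_z)
for n in("top","side"):
    p,d=arm.grab_frame(n); cv2.imwrite(f"pics/{n}0.png",p[:,:,::-1])
    c=arm.get_calibration(n); print(n,c)
    for th in("jig","drying_board","half_a_center","bolt_knob","sanding_cork","resin_bottle"):
        print(th,[(round(r["score"],2),r["extent"]) for r in arm.recognise(th,n)][:4])
E
```

```text
pics
{'t': 0.0, 'q': array([ 1.56812917e+00,  3.59400685e-01,  1.10798072e-02, -3.55041066e-04,
       -1.22409497e+00, -2.88091496e-01]), 'qd': array([-0.00097572, -0.0008207 ,  0.00021631, -0.00013766, -0.00083965,
        0.00020547]), 'joint_efforts': array([ 1.81636486e-03, -5.82715094e+01,  2.93042368e+01,  6.99685916e+00,
        6.86911939e-03, -1.71038846e-04]), 'eef_pos': array([0.19339796, 0.6462012 , 0.225622  ]), 'ee_rot': array([ 3.13994504e+00, -1.40182040e-04, -2.90879452e-01]), 'force': array([ 0.37522232,  0.0591677 , -0.3182248 ]), 'moment': array([0.03854027, 0.0041885 , 0.01550372]), 'gripper_force': 0.0, 'width': 0.08737723490448544} 0.0188
top {'mtx': array([[506.35866833,   0.        , 318.8924645 ],
       [  0.        , 506.35866833, 193.79750252],
       [  0.        ,   0.        ,   1.        ]]), 'R': array([[-0.04243745, -0.99907944, -0.00627104],
       [-0.97789226,  0.04282222, -0.20467776],
       [ 0.20475788, -0.0025536 , -0.97880932]]), 't': array([0.16490594, 0.52053442, 0.98794303])}
jig [(0.57, [295.7, 156.7, 77.2, 90.7])]
drying_board [(0.91,
[... 224 characters left out ...]
332,   0.        , 326.65999782],
       [  0.        , 463.29845332, 192.14519568],
       [  0.        ,   0.        ,   1.        ]]), 'R': array([[ 0.97578742, -0.21868944, -0.00372111],
       [-0.08853698, -0.37937883, -0.92099561],
       [ 0.2000003 ,  0.89902538, -0.38955519]]), 't': array([-0.46533479,  0.1823466 ,  0.86694746])}
jig [(0.85, [299.0, 206.2, 75.5, 47.9])]
drying_board [(0.93, [258.8, 192.6, 63.1, 24.3]), (0.27, [317.9, 204.1, 10.3, 24.2])]
half_a_center [(0.59, [262.4, 186.0, 29.2, 26.3]), (0.46, [300.8, 206.5, 77.5, 47.6])]
bolt_knob [(0.64, [318.9, 203.1, 10.1, 25.7])]
sanding_cork [(0.68, [365.3, 196.1, 28.5, 20.8])]
resin_bottle [(0.5, [416.1, 230.5, 6.8, 10.7])]
```

Run:
```python
import cv2,numpy as np
a=cv2.imread("pics/top0.png"); b=cv2.imread("pics/side0.png")
cv2.imwrite("pics/t1.png",cv2.resize(a[110:290,200:440],None,fx=3.3,fy=3.3,interpolation=cv2.INTER_CUBIC))
cv2.imwrite("pics/s1.png",cv2.resize(b[140:300,240:440],None,fx=3.7,fy=3.7,interpolation=cv2.INTER_CUBIC))
```

```text
(no output)
```

View pics/t1.png

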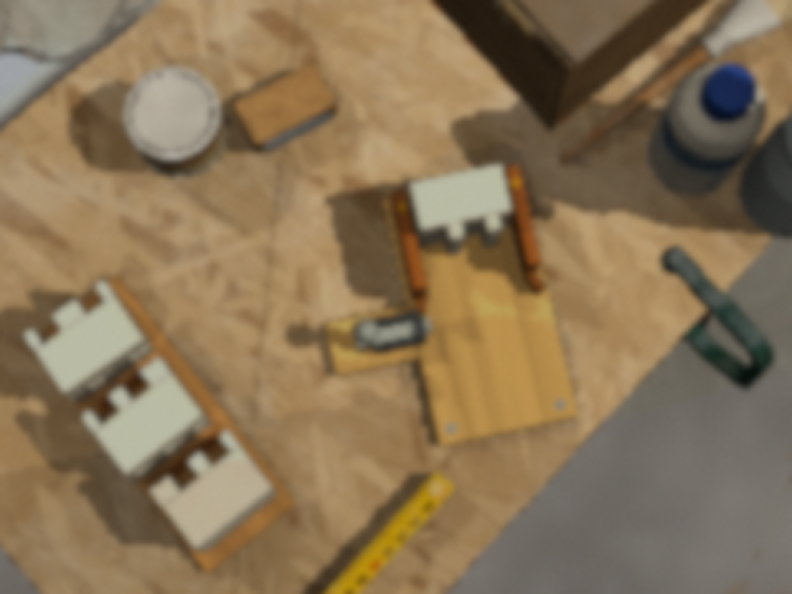

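View pics/s1.png

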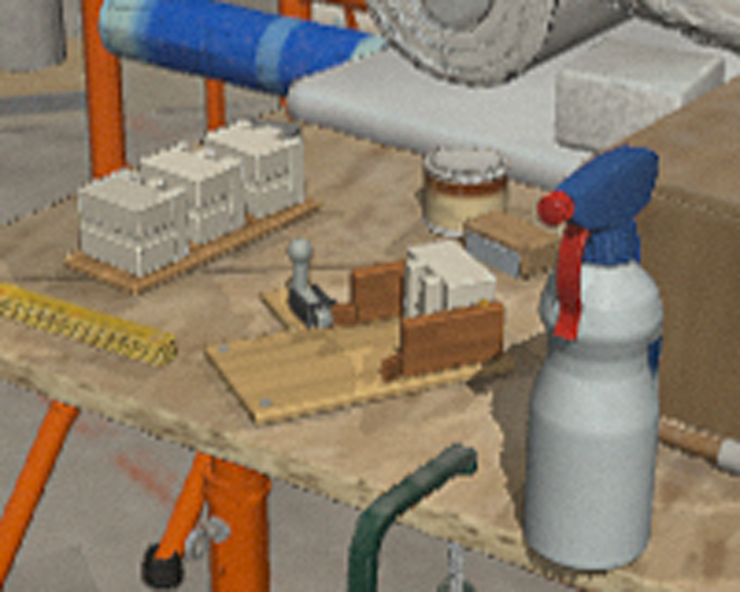

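The jig lies at around (337,195) in the top image, with its push direction up the image and slightly left. The halves stand at about (226,212), (244,236) and (265,258), with their slots to the upper left. Next I'll rectify the plane of their top faces.

```bash
cat > h.py <<'E'
import numpy as np,cv2
from station import arm
def H(n,z):  # world plane z (x,y,1)->pixel
    c=arm.get_calibration(n); R,t,K=c["R"],c["t"],c["mtx"]
    return K@np.column_stack([R[:,0],R[:,1],R[:,2]*z+t])
def ray(n,u,v,z):
    p=np.linalg.inv(H(n,z))@[u,v,1]; return p[:2]/p[2]
def ortho(n,img,z,cx,cy,s=2000,w=800,h=600): # up=+x, left=+y
    M=np.array([[0,-1/s,cx+h/2/s],[-1/s,0,cy+w/2/s],[0,0,1.]])
    return cv2.warpPerspective(img,H(n,z)@M,(w,h),flags=cv2.INTER_CUBIC|cv2.WARP_INVERSE_MAP)
def cloud(n,d):
    c=arm.get_calibration(n);K=c["mtx"];v,u=np.mgrid[:400,:640]
    P=np.stack([(u-K[0,2])/K[0,0]*d,(v-K[1,2])/K[1,1]*d,d],-1)
    return (P-c["t"])@c["R"]
E
python3 - <<'E'
from h import *
a=cv2.imread("pics/top0.png")
print(ray("top",265,212,.058),ray("top",337,195,.008),ray("top",265,258,.058))
cx,cy=ray("top",244,236,.058)
cv2.imwrite("pics/o1.png",ortho("top",a,.058,cx,cy,3000));print("c1",cx,cy)
cx,cy=ray("top",337,195,.008)
cv2.imwrite("pics/o2.png",ortho("top",a,.008,cx,cy,2500));print("c2",cx,cy)
p,d=arm.grab_frame("top");W=cloud("top",d)
for u,v in((226,212),(244,236),(265,258),(340,170),(337,215),(345,235),(322,210)):print(u,v,W[v,u].round(4))
p,d=arm.grab_frame("side");W=cloud("side",d)
for u,v in((276,192),(292,187),(310,180),(362,213),(320,240),(320,207)):print(u,v,W[v,u].round(4))
E
```

```text
[0.49334915 0.25362764] [0.53251216 0.10341368] [0.40008166 0.25555438]
c1 0.4460854257505598 0.29700626951649706
c2 0.5325121598426338 0.10341368280542625
226 212 [0.4967 0.333  0.0585]
244 236 [0.4458 0.2966 0.0605]
265 258 [0.4003 0.2558 0.0555]
340 170 [0.5746 0.0966 0.0587]
337 215 [0.4893 0.1055 0.0061]
345 235 [0.4454 0.0909 0.0088]
322 210 [0.4991 0.1372 0.0202]
276 192 [0.4039 0.2475 0.0576]
292 187 [0.4472 0.2682 0.0587]
310 180 [0.5014 0.3096 0.0571]
362 213 [0.5761 0.0814 0.0586]
320 240 [0.4772 0.0682 0.0096]
320 207 [0.4951 0.1518 0.0502]
```

View pics/o1.png

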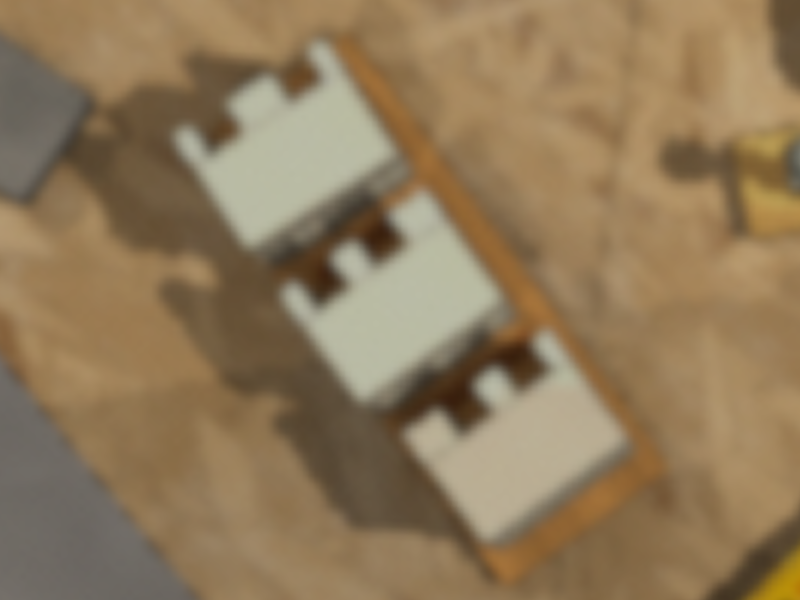

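View pics/o2.png

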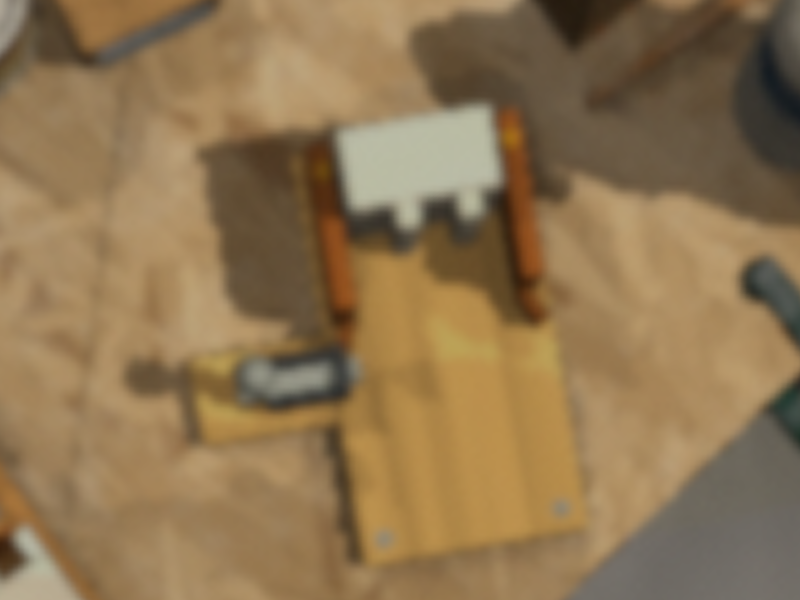

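In the rectified view the nearest half (o1 px ~518,438) has a wide left land and a narrow right one, so it is half_a. The middle one is b and the far one is c. The fixed half's ribs at o2 px ~405 and ~470 agree with y = +8 and -16. Next I'll refine the poses.

```bash
cat >> h.py <<'E'
def rects(img,z,cx,cy,n="top",s=3000):
    o=ortho(n,img,z,cx,cy,s).astype(int)
    b,g,r=o[...,0],o[...,1],o[...,2]
    m=((b>125)&(r-b<55)).astype(np.uint8)
    m=cv2.morphologyEx(m,cv2.MORPH_OPEN,np.ones((7,7)))
    out=[]
    for c in cv2.findContours(m,0,2)[0]:
        A=cv2.contourArea(c)/s/s*1e6
        if 1500<A<5000:
            (u,v),wh,_=cv2.minAreaRect(c); B=cv2.boxPoints(cv2.minAreaRect(c))
            e=B[1]-B[0]; f=B[2]-B[1]
            if np.hypot(*e)>np.hypot(*f): e=f   # short side
            yaw=np.degrees(np.arctan2(-e[0],-e[1]));yaw=(yaw+90)%180-90
            out.append(((cx-(v-300)/s).round(4),(cy-(u-400)/s).round(4),round(yaw,1),(np.array(wh)/s*1000).round(1),round(A)))
    return out
def mv(x,y,z,yaw):  # needed rows from present pose
    s=arm.get_state();p=s["eef_pos"];w=s["ee_rot"][2]
    d=np.array([x,y,z])-p
    k=[d[0]*np.cos(w)+d[1]*np.sin(w), d[0]*np.sin(w)-d[1]*np.cos(w), -d[2]]
    t=(np.degrees(w)-yaw+90)%180-90
    print("rows",(np.array(k)/.025).round(2),round(t/5,2))
E
python3 - <<'E'
from h import *
a=cv2.imread("pics/top0.png")
print("loose",rects(a,.058,.446,.297)); print("jig",rects(a,.058,.575,.1))
d=arm.grab_frame("side")[0][:,:,::-1]
print("side",rects(d,.058,.446,.28,"side"),rects(d,.058,.575,.1,"side"))
mv(.400,.257,.15,36); mv(.400,.257,.021,36)
E
```

```text
Traceback (most recent call last):
  File "h.py", line 28, in rects
    out.append(((cx-(v-300)/s).round(4),(cy-(u-400)/s).round(4),round(yaw,1),(np.array(wh)/s*1000).round(1),round(A)))
                ^^^^^^^^^^^^^^^^^^^^
AttributeError: 'float' object has no attribute 'round'
```

```bash
sed -i 's/(cx-(v-300)\/s).round(4),(cy-(u-400)\/s).round(4)/round(cx-(v-300)\/s,4),round(cy-(u-400)\/s,4)/' h.py
python3 - <<'E'
from h import *
a=cv2.imread("pics/top0.png")
print("loose",rects(a,.058,.446,.297)); print("jig",rects(a,.058,.575,.1))
d=arm.grab_frame("side")[0][:,:,::-1]
print("side",rects(d,.058,.446,.28,"side"),rects(d,.058,.575,.1,"side"))
mv(.400,.257,.15,36); mv(.400,.257,.021,36)
E
```

```text
loose [(0.4007, 0.2583, np.float32(36.1), array([44.5, 58.4]), 2057), (0.4472, 0.2996, np.float32(36.2), array([45.5, 59.5]), 2210), (0.4978, 0.3356, np.float32(32.6), array([45.4, 59.4]), 2208)]
jig [(0.5725, 0.0973, np.float32(10.5), array([40.6, 57.9]), 1858)]
side [] [(0.5697, 0.0798, np.float32(-2.3), array([99. , 64.4]), 3774), (0.6567, 0.0157, np.float32(-21.7), array([110.4,  46.3]), 3618)]
rows [12.38 12.56  3.06] -10.53
rows [12.38 12.56  8.22] -10.53
```

```bash
python3 -m crank '[[[3,3,1,-2],[6,6,2,-4],[9,9,2.5,-6],[12.4,12.55,3,-8],[12.4,12.55,3,-10.5],[12.4,12.55,3,-10.5],[12.4,12.55,3,-10.5],[12.4,12.55,3,-10.5],[12.4,12.55,3,-10.5],[12.4,12.55,3,-10.5]]]' 0 25
python3 - <<'E'
from h import *
mv(.4005,.2575,.021,36)
p,d=arm.grab_frame("top");cv2.imwrite("pics/t2.png",cv2.resize(p[140:300,180:420,::-1],None,fx=3,fy=3))
E
```

```text
t: 2.1
eef_pos: [0.4006, 0.2583, 0.1519]
ee_rot: [-3.141, -0.001, 0.626]
force: [-0.4, 0.3, -0.7]
width: 0.0878
gripper_force: 0.0
rows [-0.02  0.02  5.24] -0.02
```

View pics/t2.png

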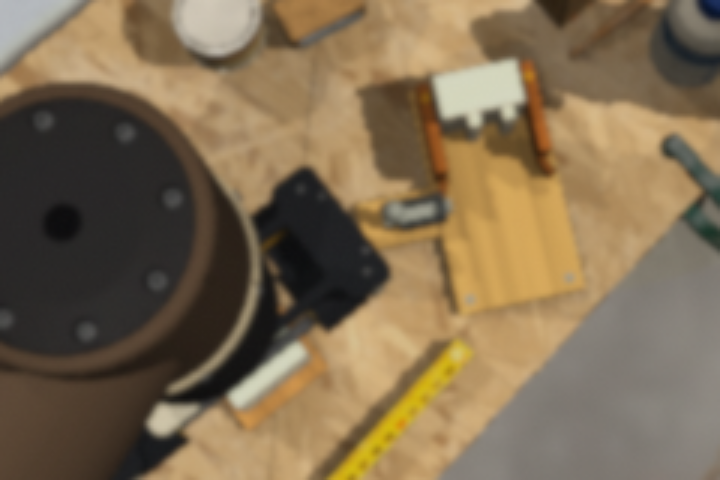

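The gripper is over half_a (crop px ~270,370), in line with its ends. I'll descend and grip.

```bash
python3 -m crank '[[[0,0,2,0],[0,0,4,0],[0,0,5,0],[0,0,5.2,0],[0,0,5.2,0],[0,0,5.2,0]]]' 0 25; python3 -m crank '[[[0,0,0,0],[0,0,0,0],[0,0,0,0],[0,0,0,0],[0,0,0,0],[0,0,0,0],[0,0,0,0],[0,0,0,0]]]' 1 25
```

```text
t: 2.9
eef_pos: [0.4011, 0.2583, 0.0228]
ee_rot: [-3.141, -0.002, 0.626]
force: [0.8, -0.0, 0.1]
width: 0.0878
gripper_force: 0.0
t: 3.9
eef_pos: [0.4007, 0.2572, 0.0218]
ee_rot: [3.142, -0.0, 0.626]
force: [-1.2, -0.9, 4.9]
width: 0.0594
gripper_force: 25.0
```

```bash
python3 -m crank '[[[0,0,-0.3,0],[0,0,-1,0],[0,0,-2.5,0],[0,0,-4,0],[0,0,-4,0],[0,0,-4,0]]]'
python3 - <<'E'
from h import *
p,d=arm.grab_frame("top")
print(arm.get_state()["width"]); mv(.4657,.079,.12,10)
E
```

```text
t: 4.65
eef_pos: [0.4001, 0.2568, 0.1212]
ee_rot: [-3.141, 0.001, 0.625]
force: [0.1, -0.8, -2.6]
width: 0.0599
gripper_force: 25.0
0.06025367844141808
rows [-2.02  7.3   0.03] 5.16
```

```bash
python3 -m crank '[[[-0.4,1.4,0,1],[-0.8,2.9,0,2],[-1.2,4.4,0,3],[-1.6,5.9,0,4],[-2,7.3,0,5.15],[-2,7.3,0,5.15],[-2,7.3,0,5.15],[-2,7.3,0,5.15]]]'
python3 - <<'E'
from h import *
mv(.4657,.079,.0225,10)
for n in("top","side"):
    p,d=arm.grab_frame(n);b=p[:,:,::-1]
    cv2.imwrite(f"pics/{n}3.png",cv2.resize(b[130:290,230:430],None,fx=3.5,fy=3.5,interpolation=2))
E
```

```text
t: 5.7
eef_pos: [0.4666, 0.0805, 0.1212]
ee_rot: [3.141, 0.001, 0.177]
force: [0.5, 0.7, -1.4]
width: 0.0599
gripper_force: 25.0
rows [-0.04  0.05  3.95] 0.03
```

View pics/side3.png

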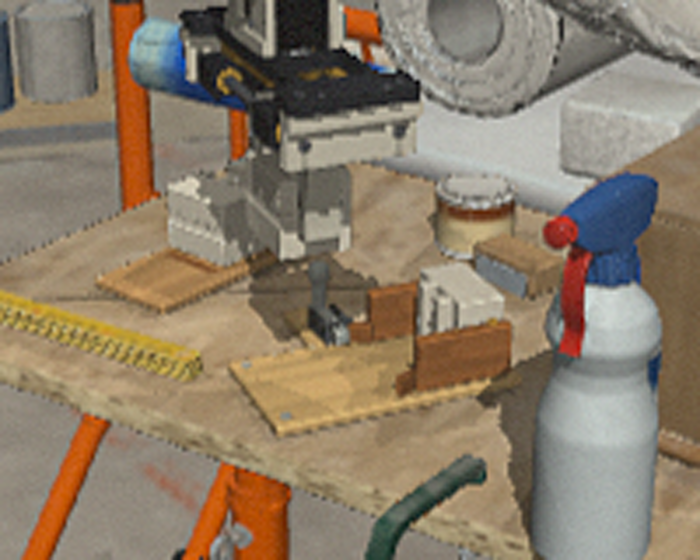

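The half is held upright above the open end of the jig (around 300,215 in the crop) with its slots facing +x. I'll lower it.

```bash
python3 -m crank '[[[0,0,1.5,0],[0,0,2.8,0],[0,0,3.5,0],[0,0,3.8,0],[0,0,3.9,0],[0,0,3.95,0],[0,0,3.95,0]]]'
```

```text
t: 6.68
eef_pos: [0.4673, 0.0802, 0.0234]
ee_rot: [-3.141, -0.001, 0.176]
force: [0.3, -0.7, -2.7]
width: 0.0598
gripper_force: 25.0
```

```bash
python3 -m crank '[[[0,0,0.05,0],[0,0,0.08,0],[0,0,0.08,0]]]';  python3 -m crank '[[[0,0,0,0],[0,0,0,0],[0,0,0,0],[0,0,0,0],[0,0,0,0]]]' 0; python3 -m crank '[[[0,0,-1,0],[0,0,-2.5,0],[0,0,-3.5,0],[-2,0,-3.5,0],[-4.5,0,-3.5,0],[-4.5,0,-3.5,0],[-4.5,0,-3.5,0]]]' 1 20
python3 - <<'E'
from h import *
p,d=arm.grab_frame("top");b=p[:,:,::-1]
print(rects(b,.058,.52,.09))
cv2.imwrite("pics/o4.png",ortho("top",b,.058,.52,.09,2500))
E
```

```text
t: 7.05
eef_pos: [0.4672, 0.0801, 0.0218]
ee_rot: [-3.141, -0.001, 0.176]
force: [-3.8, 0.2, 9.7]
width: 0.0598
gripper_force: 25.0
t: 7.68
eef_pos: [0.4669, 0.08, 0.0208]
ee_rot: [3.142, 0.0, 0.176]
force: [0.8, 0.2, 0.4]
width: 0.0874
gripper_force: 0.0
t: 8.55
eef_pos: [0.3567, 0.0608, 0.109]
ee_rot: [-3.141, -0.002, 0.177]
force: [0.6, -0.0, 0.5]
width: 0.0234
gripper_force: 0.0
[(0.4673, 0.0815, np.float32(10.4), array([45.5, 58.5]), 2129), (0.573, 0.0972, np.float32(10.9), array([42.2, 59.5]), 1995)]
```

View pics/o4.png

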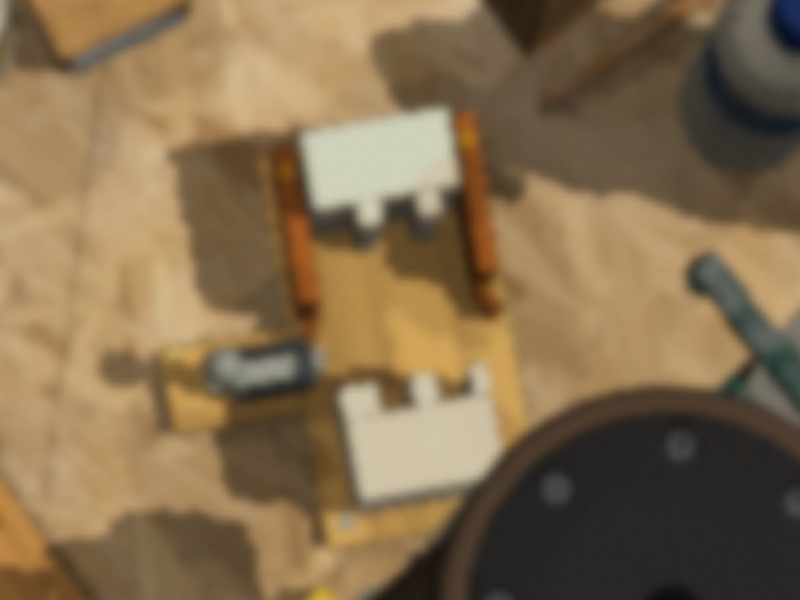

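The half stands on the open end with its slots facing the ribs (slots at o4 px ~397 and 453, ribs at 370 and 428). It looks about 2-3 mm off axis, so I'll measure the jig's axis from the cheeks.

Run:
```python
from h import *
p,d=arm.grab_frame("top");b=p[:,:,::-1]
s=3000;cx,cy=.54,.1
o=cv2.cvtColor(ortho("top",np.ascontiguousarray(b),.044,cx,cy,s),cv2.COLOR_BGR2HSV)
m=((o[...,0]<14)&(o[...,1]>150)&(o[...,2]>70)).astype(np.uint8)
m=cv2.morphologyEx(m,cv2.MORPH_OPEN,np.ones((5,5)))
for c in cv2.findContours(m,0,2)[0]:
    if cv2.contourArea(c)>1500:
        vx,vy,x,y=cv2.fitLine(c,cv2.DIST_HUBER,0,.01,.01).ravel()
        M=cv2.moments(c);u,v=M["m10"]/M["m00"],M["m01"]/M["m00"]
        print(round(cx-(v-300)/s,4),round(cy-(u-400)/s,4),"yaw",round(float(np.degrees(np.arctan(vx/vy))),1),"rect",cv2.minAreaRect(c),cv2.contourArea(c))
```

```text
0.5464 0.1307 yaw 2.4 rect ((311.7190246582031, 285.84564208984375), (153.969970703125, 31.42916488647461), 81.38435363769531) 3262.5
0.5581 0.0579 yaw 5.6 rect ((525.795654296875, 248.31454467773438), (152.3856964111328, 31.011062622070312), 85.14690399169922) 3609.0
```

Run:
```python
from h import *
mv(.4206,.0728,.109,9.4);mv(.4206,.0728,.017,9.4)
```

```text
rows [ 2.59 -0.03 -0.02] 0.14
rows [ 2.59 -0.03  3.66] 0.14
```

```bash
python3 -m crank '[[[1.5,0,0,0.1],[2.6,0,0,0.1],[2.6,0,0,0.1],[2.6,0,1.5,0.1],[2.6,0,3,0.1],[2.6,0,3.6,0.1],[2.6,0,3.6,0.1]]]' 1 20
python3 - <<'E'
from h import *
print(arm.get_state()["width"])
mv(.4206+.12*np.cos(np.radians(9.4)),.0728+.12*np.sin(np.radians(9.4)),.017,9.4)
E
```

```text
t: 9.52
eef_pos: [0.4192, 0.0708, 0.017]
ee_rot: [3.14, 0.004, 0.167]
force: [0.3, 0.6, 0.5]
width: 0.0004
gripper_force: 0.0
0.00039924472295357644
rows [ 4.87 -0.06 -0.  ] 0.03
```

```bash
python3 -m crank '[[[0.3,-0.05,0,0],[0.6,-0.05,0,0],[0.8,-0.05,0,0],[1.1,-0.05,0,0],[1.4,-0.05,0,0],[1.7,-0.05,0,0],[2,-0.05,0,0],[2.2,-0.05,0,0],[2.4,-0.05,0,0],[2.6,-0.05,0,0],[2.6,-0.05,0,0]]]'
python3 - <<'E'
from h import *
for n in("top","side"):
    p,d=arm.grab_frame(n);b=np.ascontiguousarray(p[:,:,::-1])
    cv2.imwrite(f"pics/{n}5.png",cv2.resize(b[130:270,260:440],None,fx=3.3,fy=3.3,interpolation=2))
a,b=[cv2.imread(f"pics/{n}5.png") for n in("top","side")]
cv2.imwrite("pics/b5.png",cv2.resize(np.hstack([a[:,:400],b[:,:400]]),(800,462)))
E
```

```text
t: 10.9
eef_pos: [0.4846, 0.0839, 0.0183]
ee_rot: [-3.141, -0.001, 0.167]
force: [-0.9, -0.9, 0.5]
width: 0.0004
gripper_force: 0.0
```

View pics/b5.png

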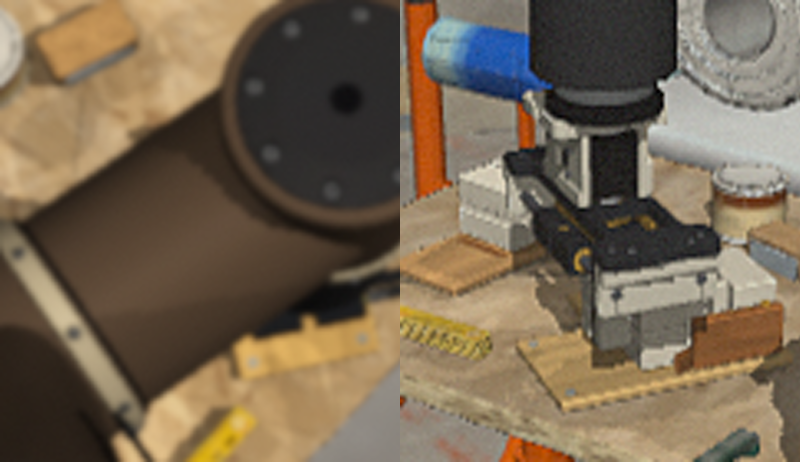

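The half (side view px ~670,340) is at the mouth between the cheeks. I'll push on slowly and watch the force.

```bash
python3 -m crank '[[[0.15,0,0,0],[0.3,0,0,0],[0.4,0,0,0],[0.5,0,0,0],[0.6,0,0,0]]]'; python3 -m crank '[[[0.1,0,0,0],[0.2,0,0,0]]]'
```

```text
t: 11.62
eef_pos: [0.4989, 0.0862, 0.0183]
ee_rot: [3.142, 0.0, 0.167]
force: [-1.6, -0.2, 1.0]
width: 0.0006
gripper_force: 0.6
t: 11.88
eef_pos: [0.5039, 0.087, 0.0183]
ee_rot: [3.142, -0.0, 0.167]
force: [-1.4, 0.5, 0.1]
width: 0.0001
gripper_force: 0.6
```

```bash
python3 -m crank '[[[0.08,0,0,0],[0.12,0,0,0]]]'; python3 -c "
from station import arm;import numpy as np
p=arm.get_state()['eef_pos'][:2]-[.5622,.096];c,s=np.cos(.165),np.sin(.165);print(p@[c,s],p@[-s,c])"
```

```text
t: 12.12
eef_pos: [0.5058, 0.0871, 0.0181]
ee_rot: [3.141, 0.002, 0.167]
force: [-6.7, -0.4, 4.8]
width: 0.0003
gripper_force: 3.1
-0.057076517523551216 0.0004779605491503254
```

```bash
python3 -m crank '[[[0.05,0,0,0],[0.08,0,0,0]]]'; python3 -m crank '[[[0.05,0,0,0],[0.08,0,0,0]]]'
```

```text
t: 12.38
eef_pos: [0.5059, 0.0868, 0.0178]
ee_rot: [3.141, 0.005, 0.167]
force: [-12.6, 2.1, 6.8]
width: 0.001
gripper_force: 6.1
t: 12.62
eef_pos: [0.5058, 0.0865, 0.0174]
ee_rot: [3.14, 0.008, 0.166]
force: [-19.0, 2.2, 10.5]
width: 0.0005
gripper_force: 9.2
```

It stopped firmly at jig x ≈ -57, which is where home should be. I'll back off, lift and check.

```bash
python3 -m crank '[[[-0.3,0,0,0],[-1,0,0,0],[-1,0,-2,0],[-1,0,-4,0],[-3,0,-4,0],[-5,0,-4,0],[-5,0,-4,0]]]'
python3 - <<'E'
from h import *
p,d=arm.grab_frame("top");b=np.ascontiguousarray(p[:,:,::-1])
cv2.imwrite("pics/o6.png",ortho("top",b,.058,.54,.11,3500))
print(rects(b,.058,.55,.09))
s=arm.grab_frame("side");W=cloud("side",s[1])
for n in("top","side"):
    for r in arm.recognise("bolt_knob",n)[:2]:
        e=r["extent"];u,v=e[0]+e[2]/2,e[1]+min(e[2]/2,e[3]/2);print(n,r["score"],e,ray(n,u,v,.045))
# expected knob
c,q=np.cos(.165),np.sin(.165)
for y in(.078,.048):print(.5622-.053*c-y*q,.096-.053*q+y*c)
E
```

```text
t: 13.5
eef_pos: [0.3851, 0.0666, 0.1187]
ee_rot: [-3.14, -0.002, 0.168]
force: [0.1, 0.9, -0.2]
width: 0.0007
gripper_force: 0.0
[(0.5544, 0.095, np.float32(-81.1), array([78.6, 59.7]), 4449)]
top 0.67 [308.8, 205.0, 17.0, 10.1] [0.49502694 0.14703751]
side 0.66 [318.5, 202.3, 12.1, 29.1] [0.50624886 0.15293293]
0.49710814534938613 0.16423525817451962
0.5020357152791005 0.1346427075141292
```

View pics/o6.png

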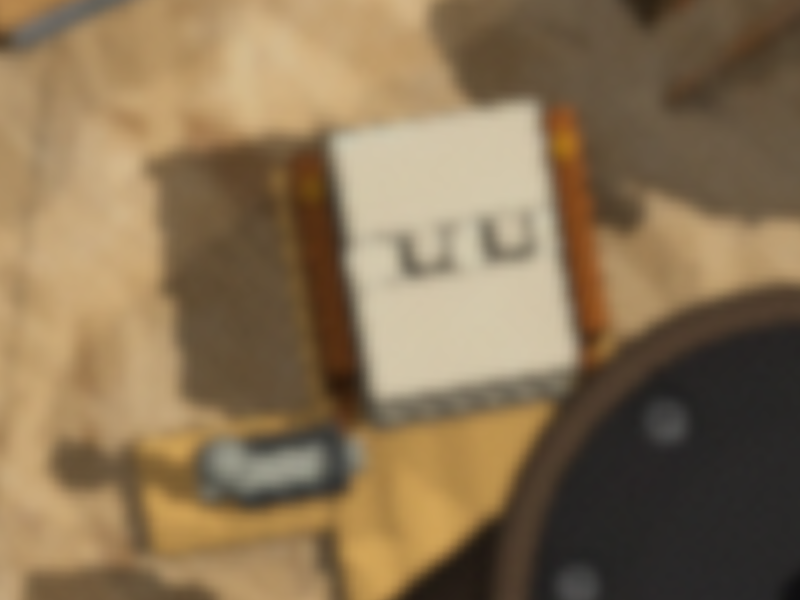

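The two halves are flush: 78.6 mm overall, with only the small slot clearances showing at px ~420 and 510. The drawn knob is at ~(230,470). Next is the bolt, pushed from its +y side.

Run:
```python
from h import *
mv(.490,.2077,.119,9.4);mv(.490,.2077,.038,9.4)
```

```text
rows [ 4.93 -4.83 -0.01] 0.04
rows [ 4.93 -4.83  3.23] 0.04
```

```bash
python3 -m crank '[[[1,-1,0,0],[2,-2.2,0,0],[3.5,-3.5,0,0],[4.9,-4.85,0,0],[4.9,-4.85,0,0],[4.9,-4.85,0,0],[4.9,-4.85,1.5,0],[4.9,-4.85,2.8,0],[4.9,-4.85,3.2,0],[4.9,-4.85,3.2,0]]]'; python3 -m crank '[[[0,0.2,0,0],[0,0.4,0,0],[0,0.6,0,0],[0,0.8,0,0],[0,1,0,0]]]'; python3 -c "
from station import arm;import numpy as np
p=arm.get_state()['eef_pos'][:2]-[.5622,.096];c,s=np.cos(.165),np.sin(.165);print(p@[c,s],p@[-s,c])"
```

```text
t: 14.95
eef_pos: [0.4879, 0.2068, 0.0384]
ee_rot: [3.141, 0.001, 0.167]
force: [-0.4, 0.8, -0.2]
width: 0.0004
gripper_force: 0.0
t: 15.58
eef_pos: [0.4923, 0.1824, 0.0384]
ee_rot: [-3.141, -0.0, 0.167]
force: [-0.3, 1.4, -0.2]
width: 0.0003
gripper_force: 0.6
-0.05478436509975164 0.09669726204474549
```

```bash
python3 -m crank '[[[0,0.2,0,0],[0,0.4,0,0],[0,0.55,0,0],[0,0.65,0,0]]]'; python3 -m crank '[[[0,0.08,0,0],[0,0.14,0,0]]]'; python3 -m crank '[[[0,0.05,0,0],[0,0.08,0,0]]]'
```

```text
t: 16.08
eef_pos: [0.495, 0.1665, 0.0384]
ee_rot: [-3.141, -0.0, 0.167]
force: [0.8, 1.0, 0.1]
width: 0.0003
gripper_force: 0.5
t: 16.32
eef_pos: [0.4955, 0.1632, 0.0383]
ee_rot: [-3.142, -0.0, 0.167]
force: [0.6, 0.9, 1.1]
width: 0.0004
gripper_force: 0.5
t: 16.58
eef_pos: [0.4958, 0.1612, 0.0383]
ee_rot: [-3.142, -0.0, 0.167]
force: [-0.3, 0.8, -0.1]
width: 0.0001
gripper_force: 0.5
```

```bash
python3 -m crank '[[[0,0.06,0,0],[0,0.12,0,0]]]'; python3 -m crank '[[[0,0.06,0,0],[0,0.12,0,0]]]'
```

```text
t: 16.82
eef_pos: [0.4963, 0.1582, 0.0383]
ee_rot: [-3.142, -0.0, 0.167]
force: [0.5, 1.0, 0.0]
width: 0.0002
gripper_force: 0.5
t: 17.08
eef_pos: [0.497, 0.1556, 0.0384]
ee_rot: [-3.141, -0.001, 0.167]
force: [-2.4, 6.3, 0.9]
width: 0.0002
gripper_force: 3.4
```

Run:
```python
from h import *
p,d=arm.grab_frame("side");b=np.ascontiguousarray(p[:,:,::-1])
cv2.imwrite("pics/s7.png",cv2.resize(b[160:260,270:400],None,fx=5,fy=5,interpolation=2))
q=arm.get_state()['eef_pos'][:2]-[.5622,.096];c,s=np.cos(.165),np.sin(.165);print(q@[c,s],q@[-s,c])
```

```text
-0.05457879582803936 0.06962779391899122
```

View pics/s7.png

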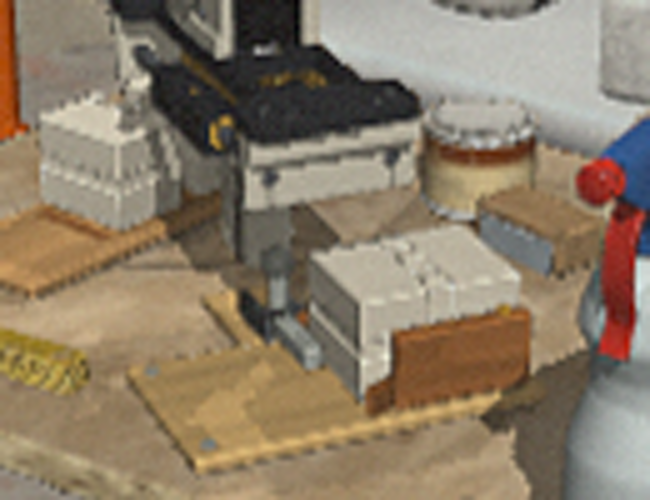

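The bolt bar now reaches across behind the half (tip at px ~310,355) and the force is rising. One more firm press, then I'll retreat.

```bash
python3 -m crank '[[[0,0.06,0,0],[0,0.12,0,0],[0,0.12,0,0]]]'; python3 -m crank '[[[0,-0.6,0,0],[0,-1.5,0,0],[0,-1.5,-2,0],[0,-1.5,-4,0],[-2,-4,-6,0],[-3,-6,-6,0],[-3,-6,-6,0],[-3,-6,-6,0]]]'
python3 - <<'E'
from h import *
p,d=arm.grab_frame("side");b=np.ascontiguousarray(p[:,:,::-1])
p,d=arm.grab_frame("top");t=np.ascontiguousarray(p[:,:,::-1])
print(rects(t,.058,.55,.09))
r=lambda i:cv2.resize(i,(400,400),interpolation=2)
cv2.imwrite("pics/f8.png",np.hstack([r(b[170:270,280:380]),r(t[150:250,290:390])]))
E
```

```text
t: 17.5
eef_pos: [0.4973, 0.155, 0.0385]
ee_rot: [-3.138, -0.002, 0.167]
force: [-7.2, 16.5, 2.1]
width: 0.0002
gripper_force: 8.6
t: 18.5
eef_pos: [0.3974, 0.2887, 0.1887]
ee_rot: [3.142, -0.0, 0.17]
force: [-0.4, 0.2, -0.5]
width: 0.0004
gripper_force: 0.0
[(0.5546, 0.095, np.float32(-81.0), array([79.2, 60.5]), 4546)]
```

View pics/f8.png

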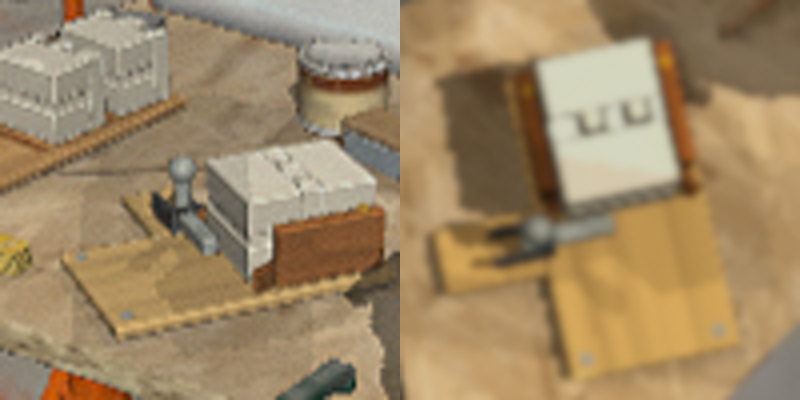

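The halves are flush and the bolt is fully shut behind them (tip at top view px ~613,222). The other halves are undisturbed and the arm is clear.

```bash
python3 -c "
from station import arm;print(arm.job_done())"
```

```text
the job is handed in; nothing more can be done
None
```

Half_a, the half whose slots match the ribs, is pushed home flush in the jig with the bolt shut to its stop behind it; nothing else on the table was handled, and the job was handed in at about 18.6 s.

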